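# Draw open the bolted sliding lid of the handle box

## Robot

A 6-joint arm with a two-finger parallel gripper is mounted at the origin on the work surface; the furniture and walls round the work are solid. World frame = base frame: x ahead of the robot, y to its left, z up, the work surface at z = 0. Lengths are in mm, angles in rad, forces in N, time in s.
With the tool pointing down it reaches from about 350 to 875 mm from the base axis. Payload 4.2 kg.
Tool frame: the origin (TCP) lies between the finger pads; the fingertips stand 25 mm ahead of it and the grasp point (between the pads) lies 6 mm ahead of it; z points along the fingers, y is the line along which they close (so a half turn about z gives the same grasp; the last joint's range is limited). The gripper opens to 85 mm and grips with 20 to 120 N. Pads are 22 mm wide; open, the fingers measure 114 mm over their backs; the gripper's body (76 mm by 85 mm) begins 54 mm behind the grasp point. The pads swing forward as they close: fully open they stand 13 mm farther back than shut.
Start: joints at [1.441, 0.385, 0.008, 0, -1.194, -0.259], TCP at [236.891, 578.344, 256.312] pointing down, gripper open.
Joint ranges: [-3.14, 3.14], [-1.21, 2.06], [-1.07, 1.41], [-3.16, 2.05], [-2.99, -0.16], [-3.1, 3.1]. Speed limits (rad/s): [2.79, 2.79, 3.14, 3.14, 3.14, 3.14].

## Interface

Orientations are given as a unit quaternion [x, y, z, w].
In Python, from bench import arm gives the robot as it stands.
- The arm moves only by the shell command python3 -m pendant 'ROWS'. ROWS is JSON, a list of rows, each a list of 7 numbers: the shift along the tool's x, y, z in m, then the turn, a rotation vector about the tool's x, y, z in degrees, then the finger opening in m, from 0 to 0.0854. In form: [[x, y, z, wx, wy, wz, fingers], ...]. A call has 1 to 12 rows; each row shifts and turns the commanded pose from where the row before left it, along the tool's axes as they then stand; what a row does not reach is not made up. A row lasts 1/10 s, in which the tool goes at most 50 mm and 8.59 degrees, less where a joint would pass 70% of its speed; a pose out of reach is approached as far as the arm can. A call is refused whole if a number of a shift passes 0.05 or a number of a turn 8.59, either way. A call with a gripper value outside its range is refused whole. The fingers move at their own pace and stop on an object; the grip force is fixed at half the most. Time passes only in rows, so rows that do not move let the fingers close. It gives the time, the measured TCP pose, the force, the opening and the grip force at its end, in the units of the state.
- arm.read_state(): the state, without advancing time (a new reading comes with each control period).
- arm.get_image(name): name is "scene" or "top" or "wrist"; returns a dict with "image" (384x512x3 uint8, red, green, blue), "fx", "fy", "cx", "cy" (pixels), "xyz" and "rotation" of the camera in the world. Camera axes: x right, y down, z forward; pixel columns grow to the right and rows downward; lengths in mm; the calibration is good to about 2 mm. A picture is of the moment at which its call begins. There is no depth.
- arm.job_done(): hands the job in; it is judged then, once.
The state is a dict: "clock": time; "joints": joint angles; "joint_vel": joint speeds; "joint_efforts": joint torques, N m; "position": TCP position; "ee_rot": TCP orientation; "contact_force": force on the tool from outside, world axes, zero at the start; "wrist_torque": the same for the moment, N m; "gripper_width": finger opening in mm; "grasp_force": force on a finger pad.
Only numpy, scipy, OpenCV 4.12 (cv2) and the standard library are available. Lean on these libraries where they do the work, as an engineer would, in place of code of your own. Each camera call takes 0.05 s, during which the arm holds its last target. There are 200 camera calls.

## Task

Open the box of spare handles for the turner: push the small wooden offcut that stands in front of it sideways along the bench, without lifting or tipping it, until it is clear of the lid's path; draw the steel bolt on the box's right-hand rail fully back out of the lid; then hook a fingertip in the finger groove across the lid and draw the lid straight out over the front of the box as far as it goes. Leave the other things on the bench where they lie.

Things in the scene. Friction and masses are not known exactly. Their poses are not given: they have to be found in the camera images.
- handle_box: Plywood box fixed to the bench, 196 (x) by 214 (y) by 59 mm high to the top of its side rails (150 mm apart). Origin: centre of its underside. Its -x side is the front, facing the robot; y left, z up. The lid slides out along -x over the low front wall; what passes over the bench is 164 mm wide, from 44 to 71 mm above the bench, and ends 100 mm in front of the box.
- lid (a joint): How far the lid is drawn out, m: 0 shut, 0.100 fully open at its stop; moves along the box's -x. About 3 N to move, stays where it is left. While the bolt is thrown it cannot move more than about 3 mm.
- lid_groove (a point): Middle of the floor of the finger groove in the lid, 50 mm above the bench, at box (13, 0) mm when shut; travels with the lid. The groove runs across the lid (box y), 150 mm long, 46 mm wide in x, between two raised boards, walls 21 mm high. Its front wall, 23 mm to the box's -x of this point, is the lip to hook behind; the board in front of it is 88 mm long.
- bolt (a joint): How far the bolt is drawn back, m: 0 to 0.003 thrown (its end 15 to 18 mm deep in a notch in the right edge of the lid's front board), free of the lid from 0.018, fully back 0.026; moves outward along the box's -y. About 2 N to move, stays where it is left.
- bolt_knob (a point): Centre of the round knob (18 mm across) on the bolt's upright stem, 98 mm above the bench, top at 107; at box (-54, -115) mm with the bolt at 0, moves with it. Inward of it (+y) lie the bolt's barrel, up to 73 mm above the bench, and the lid's front board, up to 71 mm; above them is free room for a fingertip to press the knob outward.
- offcut: Loose wooden offcut, 45 (x) by 62 (y) by 58 mm high, about 0.1 kg, standing on the bench in front of the box in the lid's way, 3 to 28 mm from its front wall. Origin: centre of its underside.
- loose_handle: Bystander: turned wooden tool handle, 96 mm long, lying to the left of the box. Origin: centre of its underside.
- rule: Bystander: folded folding rule, 203 mm long, lying to the right of the box. Origin: centre of its underside.
- block_a: Bystander: wood block, 40 by 140 by 45 mm, lying at the right. Origin: centre of its underside.
- block_b: Bystander: wood block, 55 by 135 by 44 mm, lying at the left. Origin: centre of its underside.

How it is judged:
By the outcome, as a careful person would: the job done as asked, in the order asked, and still so for the second after the job is handed in, with the robot touching nothing.
It also fails if it takes over 45 s, if anything falls off the work surface, if the arm or the gripper's body presses on something with over 40 N, if the wrist force passes 120 N, or if a joint passes its speed limit or range.

## Working session

There is one attempt and no reset: what is moved stays moved. The work goes in short steps, Python scripts to look and compute and a shell command to move; the robot and the scene stay as the last step left them, time stands still between calls to the robot, and variables do not carry over. Pictures are saved under pics/ and viewed, at most 11 in all, crops included, and the job is handed in when it is done.

```bash
ls; mkdir -p pics; cat > h.py <<'E'
import numpy as np, cv2
from bench import arm
def snap(n,f):
    d=arm.get_image(n); cv2.imwrite('pics/'+f+'.png',d['image'][:,:,::-1]); np.save('pics/'+f+'.npy',d,allow_pickle=True); return d
def load(f): return np.load('pics/'+f+'.npy',allow_pickle=True).item()
def ray(d,u,v):
    r=np.array(d['rotation'],float).reshape(3,3)@np.array([(u-d['cx'])/d['fx'],(v-d['cy'])/d['fy'],1]); return np.array(d['xyz'],float),r/np.linalg.norm(r)
def plane(d,u,v,z):
    o,r=ray(d,u,v); return o+r*(z-o[2])/r[2]
def tri(d1,p1,d2,p2):
    o1,a=ray(d1,*p1);o2,b=ray(d2,*p2)
    s=np.linalg.lstsq(np.c_[a,-b],o2-o1,rcond=None)[0]; q1=o1+a*s[0];q2=o2+b*s[1]
    return (q1+q2)/2,np.linalg.norm(q1-q2)
E
python3 - <<'E'
from h import *
a=snap('scene','s0');b=snap('top','t0')
for d in(a,b):print(d['xyz'],np.round(d['rotation'],3).tolist(),d['fx'],d['cx'],d['cy'])
cv2.imwrite('pics/t0b.png',cv2.resize(b['image'][:,:,::-1],(780,585)))
cv2.imwrite('pics/s0b.png',cv2.resize(a['image'][:,:,::-1],(780,585)))
s=arm.read_state();print(s['position'],s['ee_rot'],s['clock'],s['gripper_width'])
E
```

```text
pics
[-421.95220611 -629.16926979  851.08243784] [0.773, -0.418, 0.227, -0.419] 387.05139866270383 261.70899423512554 188.76256506846875
[ 500.12887618   14.55361979 1654.51593692] [-0.705, 0.708, -0.023, 0.022] 498.55585415768167 252.8581277699668 183.2978412293393
[236.71555616 577.92722893 255.33153495] [ 9.81153586e-01 -1.93226953e-01 -1.33115819e-04  9.83442445e-04] 0.1 85.24986323628089
```

View pics/t0b.png

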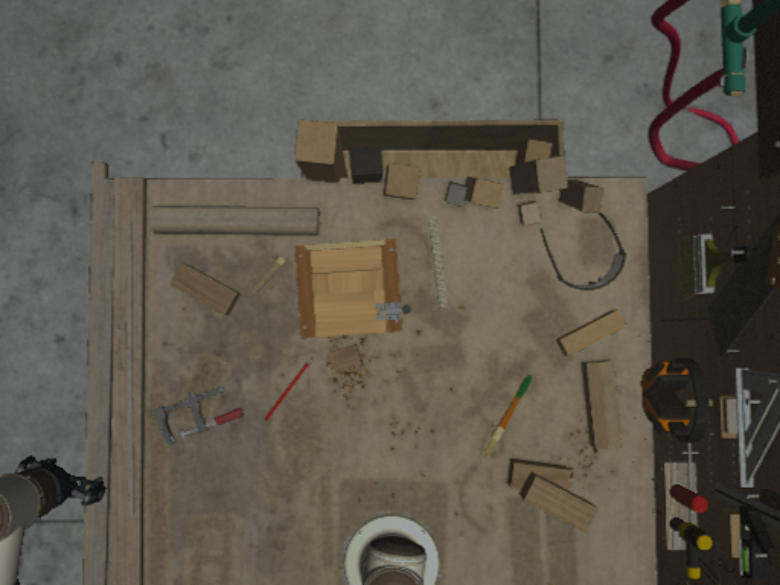

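View pics/s0b.png

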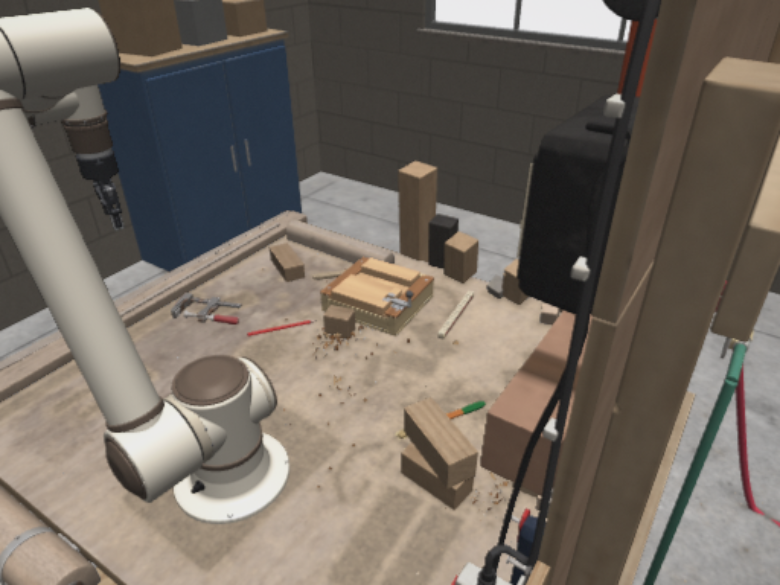

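The top view (at 1.52x) shows the box around (350,288), the offcut at (345,357) and the bolt knob at (406,309). The rotation comes as a quaternion, so I'll fix the helper and zoom in.

```bash
sed -i 's/^import numpy.*/&\nfrom scipy.spatial.transform import Rotation as R/; s/np.array(d\[.rotation.\],float).reshape(3,3)/R.from_quat(d["rotation"]).as_matrix()/' h.py
python3 - <<'E'
from h import *
a=load('s0');b=load('t0')
A=cv2.resize(b['image'][145:275,185:285],None,fx=4,fy=4,interpolation=cv2.INTER_CUBIC)   # top crop
B=cv2.resize(a['image'][160:225,195:295],None,fx=4,fy=4,interpolation=cv2.INTER_CUBIC)
C=np.zeros((520,800,3),np.uint8);C[:,:400]=A;C[:260,400:]=B
cv2.imwrite('pics/c0.png',C[:,:,::-1])
k=780/512
for n,p,z in(('box fl',(302,337),59),('box fr',(401,334),59),('box bl',(296,243),59),('box br',(397,240),59),('offcut',(345,357),58),('knob',(406,309),107)):
    print(n,plane(b,p[0]/k,p[1]/k,z).round(0))
E
```

```text
box fl [481. 185.  59.]
box fr [487. -23.  59.]
box bl [679. 198.  59.]
box br [685. -15.  59.]
offcut [439.  95.  58.]
knob [538. -32. 107.]
```

View pics/c0.png

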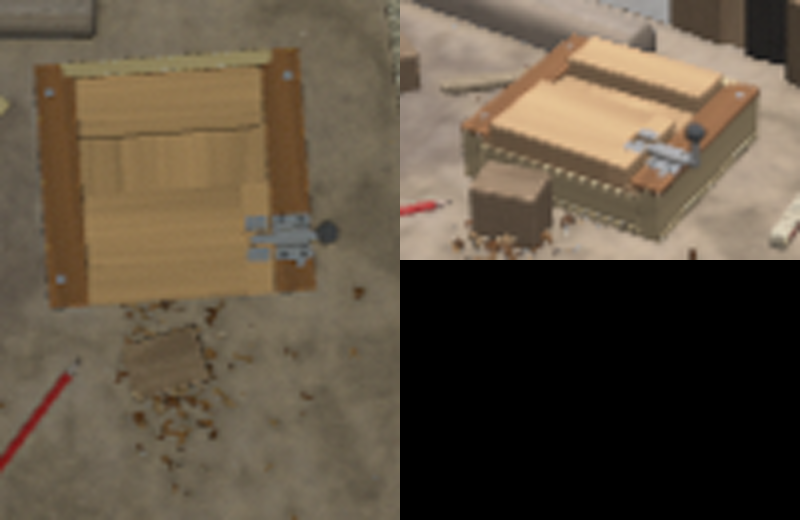

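Offcut is about 16 mm left of the box centreline with a red pencil just to its left, so I push it right, where the bench is clear. Now I turn the tool so its y lies along box x, and carry the wrist camera over the box.

```bash
python3 -m pendant '[[0,0,0,0,0,8.1,0.01],[0,0,0,0,0,8.1,0.01],[0,0,0,0,0,8.1,0.01],[0,0,0,0,0,8.1,0.01],[0,0,0,0,0,8.1,0.01],[0,0,0,0,0,8.1,0.01],[0,0,0,0,0,8.1,0.01],[0,0,0,0,0,8.3,0.01]]'
python3 -m pendant '[[0.041,-0.018,-0.0067,0,0,0,0.01],[0.041,-0.018,-0.0067,0,0,0,0.01],[0.041,-0.018,-0.0067,0,0,0,0.01],[0.041,-0.018,-0.0067,0,0,0,0.01],[0.041,-0.018,-0.0067,0,0,0,0.01],[0.041,-0.018,-0.0067,0,0,0,0.01],[0.041,-0.018,-0.0067,0,0,0,0.01],[0.041,-0.018,-0.0067,0,0,0,0.01],[0.041,-0.018,-0.0067,0,0,0,0.01],[0.041,-0.018,-0.0067,0,0,0,0.01],[0.041,-0.018,-0.0067,0,0,0,0.01],[0.041,-0.018,-0.0067,0,0,0,0.01]]'
python3 - <<'E'
from h import *
w=snap('wrist','w1');print(w['xyz'],w['fx'],R.from_quat(w['rotation']).as_matrix().round(2))
s=arm.read_state();print(s['position'],R.from_quat(s['ee_rot']).as_matrix().round(3),s['joints'],s['contact_force'])
E
```

```text
clock: 0.9
position: [236.8, 578.1, 255.7]
ee_rot: [0.722, -0.692, 0.0, 0.001]
contact_force: [-0.6, 0.2, -0.3]
gripper_width: 10.3
grasp_force: 0.0
clock: 2.1
position: [476.2, 95.3, 336.8]
ee_rot: [0.724, -0.69, -0.0, 0.0]
contact_force: [-0.1, -0.1, 0.5]
gripper_width: 10.0
grasp_force: 0.0
[480.55375173  15.96186423 454.71042328] 339.63438884711127 [[-1.   -0.05 -0.02]
 [-0.05  0.95  0.31]
 [ 0.    0.31 -0.95]]
[478.47856752  91.15466244 337.89813271] [[ 0.043 -0.999  0.002]
 [-0.999 -0.043 -0.002]
 [ 0.002 -0.002 -1.   ]] [ 0.52401954  0.09434786 -0.17636092  0.00263038 -1.29966582 -0.48195008] [ 2.42161288 -2.16644186  2.16827304]
```

View pics/w1.png

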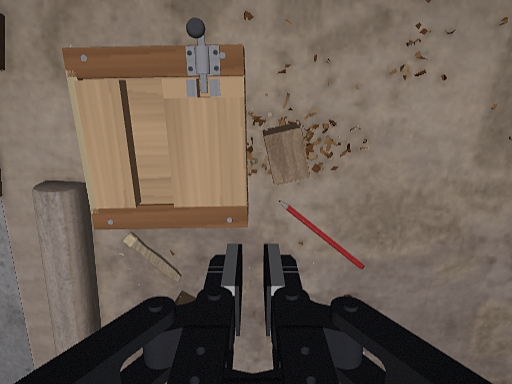

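The wrist picture shows the knob at (195,28), box rails with front corners at about (243,44) and (247,222), the offcut's top face at (264,133)-(300,126)-(310,178)-(275,185), and the pencil tip at (282,203).

```bash
python3 - <<'E'
from h import *
w=load('w1');t=load('t0');s=load('s0')
T=lambda x,y:(185+x/4-.4,145+y/4-.4); S=lambda x,y:(195+(x-400)/4-.4,160+y/4-.4)
print('knob w-t',tri(w,(195,28),t,T(326,231)),'w-s',tri(w,(195,28),s,S(695,131)))
for n,a,b in(('o bl',(264,133),(196,328)),('o br',(310,178),(130,392)),('o ctr',(287,156),(164,360)),
  ('screw',(83,58),(287,75)),('screw fl',(230,220),(60,280)),('screw bl',(110,221),(48,92))):print(n,tri(w,a,t,T(*b)))
hsv=cv2.cvtColor(w['image'],cv2.COLOR_RGB2HSV)
m=cv2.inRange(hsv,(5,120,60),(14,255,200));m=cv2.morphologyEx(m,cv2.MORPH_OPEN,np.ones((3,3)))
for c in cv2.findContours(m,0,2)[0]:
  if cv2.contourArea(c)>1000:
    p=cv2.approxPolyDP(c,5,True)[:,0];print('rail',[(tuple(q),plane(w,*q,59)[:2].round(1).tolist()) for q in p.tolist()])
print('offcut top',[plane(w,*p,58)[:2].round(1).tolist() for p in((264,133),(300,126),(310,178),(275,185))])
for n,p,z in(('pencil',(281,203),5),('groove front top',(166,140),71),('gf floor',(172,140),50),('back top',(120,140),71),('back floor',(132,140),50)):print(n,plane(w,*p,z)[:2].round(1))
E
```

```text
knob w-t (array([539.64825203, -31.57762793,  84.22545564]), np.float64(0.6699412501789992)) w-s (array([536.94657019, -29.78372271,  99.42759511]), np.float64(0.2587867976793149))
o bl (array([463.68625176,  72.31295259,  52.8502307 ]), np.float64(0.4139288148341668))
o br (array([410.65290129, 121.79936055,  70.26912912]), np.float64(7.410010979378314))
o ctr (array([437.27976852,  96.66247683,  64.60912334]), np.float64(2.8420324606967937))
screw (array([ 6.66393613e+02, -6.64782594e-01,  5.53726780e+01]), np.float64(1.6292238839483704))
screw fl (array([501.26222469, 180.24744629,  63.34604478]), np.float64(2.0354274900009646))
screw bl (array([652.7261091 , 191.25489496,  56.98898066]), np.float64(1.3254994440017271))
rail [((92, 214), [673.1, 182.4]), ((95, 228), [671.2, 201.4]), ((247, 225), [478.8, 188.0]), ((246, 206), [481.2, 162.5]), ((154, 204), [595.1, 165.3])]
rail [((186, 76), [553.6, 13.4]), ((184, 46), [555.3, -17.0]), ((63, 49), [685.3, -7.7]), ((65, 67), [685.4, 10.4]), ((77, 78), [673.6, 21.2])]
offcut top [[464.1, 71.6], [423.1, 61.6], [405.2, 123.0], [447.0, 133.9]]
pencil [432.2 175.7]
groove front top [574.8  83. ]
gf floor [572.8  86.3]
back top [626.7  85.5]
back floor [620.4  88.6]
```

Measured heights check out: knob 99 (98 given), rail screws 55–63 (59). Box yaw ≈ 4.0°, centre ≈ (582,90); offcut ≈ (435,97.5) at yaw 15°. I'll move to its left side with a look halfway down.

```bash
python3 -m pendant '[[0,0,0,0,0,-1.5,0.01],[-0.0223,0.0137,0,0,0,0,0.01],[-0.0223,0.0137,0,0,0,0,0.01],[-0.0223,0.0137,0,0,0,0,0.01],[0,0,0.045,0,0,0,0.01],[0,0,0.045,0,0,0,0.01],[0,0,0.045,0,0,0,0.01],[0,0,0.025,0,0,0,0.01],[0,0,0,0,0,0,0.01],[0,0,0,0,0,0,0.01]]'
python3 - <<'E'
from h import *
w=snap('wrist','w2');print(w['xyz'])
s=arm.read_state();print(s['position'],R.from_quat(s['ee_rot']).as_matrix().round(3),s['contact_force'])
E
```

```text
clock: 3.15
position: [430.2, 161.7, 177.2]
ee_rot: [0.733, -0.68, 0.0, 0.0]
contact_force: [-1.4, -0.1, -0.4]
gripper_width: 9.7
grasp_force: 0.0
[436.75132951  82.46866185 295.12758467]
[430.80726739 161.92989053 178.10447276] [[ 0.075 -0.997  0.002]
 [-0.997 -0.075  0.001]
 [-0.001 -0.002 -1.   ]] [ 0.0912901   0.75903585 -0.06370584]
```

View pics/w2.png

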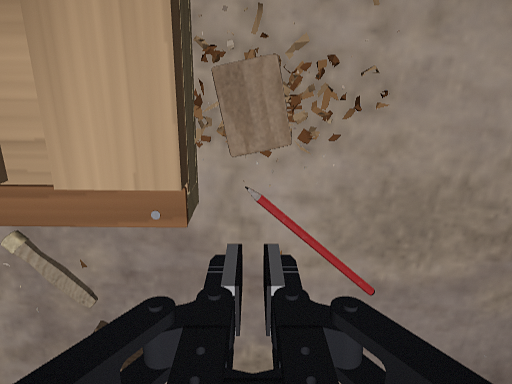

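Offcut's top corners are at (212,67),(279,54),(292,144),(232,157); pencil tip at (246,188), rail screw at (155,215).

```bash
python3 - <<'E'
from h import *
w=load('w1');v=load('w2')
P=[]
for a,b in(((264,133),(212,67)),((300,126),(279,54)),((310,178),(292,144)),((275,185),(232,157)),((281,203),(246,188)),((230,220),(155,215))):
  r=tri(w,a,v,b);print(r[0].round(1),round(r[1],1),plane(v,*b,58)[:2].round(1));
print('pencil',plane(v,246,188,5), plane(v,373,292,5))
print('box fr corner edge',plane(v,188,190,71),plane(v,177,0,71),plane(v,187,226,59))
E
```

```text
[464.4  74.1  45.9] 2.1 [463.8  75.1]
[420.5  63.   43.7] 1.2 [420.9  63.9]
[407.8 119.2  72. ] 0.2 [405.9 121.5]
[447.2 133.5  59.8] 0.2 [447.3 133.9]
[436.  161.8  42.2] 1.4 [435.8 156.1]
[500.1 179.1  66.2] 0.2 [502.4 182.5]
pencil [435.56831307 172.61050305   5.        ] [302.08203528 270.93308421   5.        ]
box fr corner edge [475.75993847 156.6107157   71.        ] [484.17267554  40.3759726   71.        ] [478.11236698 189.20695546  59.        ]
```

Heights average about 55 against 58 given, so that's consistent. Shift 9 mm away from the pencil, then go down with the tips at about z = 18.

```bash
python3 -m pendant '[[0.009,-0.003,0,0,0,0,0.01],[0,0,0.045,0,0,0,0.01],[0,0,0.045,0,0,0,0.01],[0,0,0.03,0,0,0,0.01],[0,0,0.015,0,0,0,0.01],[0,0,0,0,0,0,0.01],[0,0,0,0,0,0,0.01]]'
python3 -c "
from h import *
v=snap('wrist','w3');s=arm.read_state();print(s['position'],s['contact_force'])"
```

```text
clock: 3.9
position: [434.9, 152.5, 42.8]
ee_rot: [0.733, -0.681, 0.0, -0.001]
contact_force: [0.3, -0.2, 0.4]
gripper_width: 9.8
grasp_force: 0.0
[435.02027389 152.73838906  43.20886721] [-0.28704924  0.39358132  0.05482965]
```

View pics/w3.png

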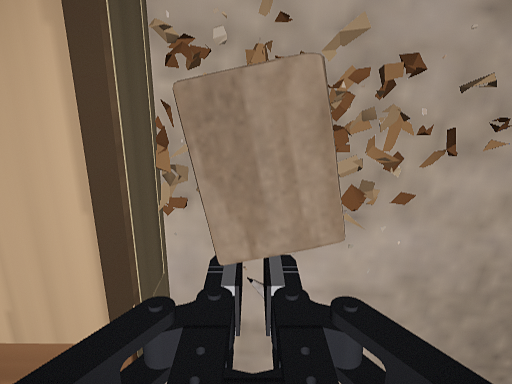

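Fingers stand just behind the offcut's left face, level with it at about column 250. I push gently.

```bash
python3 -m pendant '[[0.007,0,0,0,0,0,0.01],[0.007,0,0,0,0,0,0.01],[0.008,0,0,0,0,0,0.01],[0.01,0,0,0,0,0,0.01],[0.01,0,0,0,0,0,0.01],[0.01,0,0,0,0,0,0.01],[0.01,0,0,0,0,0,0.01],[0.01,0,0,0,0,0,0.01],[0.008,0,0,0,0,0,0.01],[0.004,0,0,0,0,0,0.01]]'
python3 -c "
from h import *
v=snap('wrist','w4');s=arm.read_state();print(s['position'],s['contact_force'])"
```

```text
clock: 4.95
position: [440.0, 67.5, 41.7]
ee_rot: [0.732, -0.681, -0.0, 0.0]
contact_force: [-0.2, 1.5, 1.1]
gripper_width: 10.1
grasp_force: 0.0
[439.81090564  67.26139217  41.67319324] [-0.17949279 -0.08257909  1.24535078]
```

View pics/w4.png

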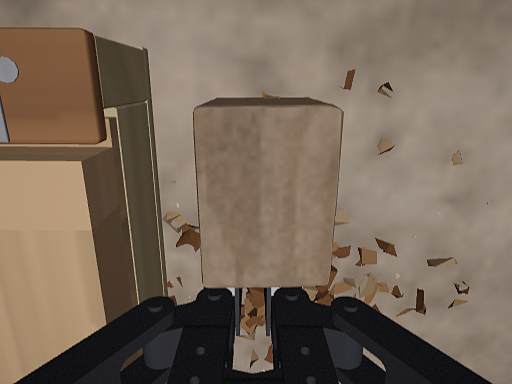

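The offcut is upright, squared to the fingers (top face (195..342, 107..287)) and well clear of the box. I push another 90 mm, back off 20 mm and rise.

```bash
python3 -m pendant '[[0.006,0,0,0,0,0,0.01],[0.009,0,0,0,0,0,0.01],[0.01,0,0,0,0,0,0.01],[0.01,0,0,0,0,0,0.01],[0.01,0,0,0,0,0,0.01],[0.01,0,0,0,0,0,0.01],[0.01,0,0,0,0,0,0.01],[0.01,0,0,0,0,0,0.01],[0.008,0,0,0,0,0,0.01],[0.005,0,0,0,0,0,0.01],[0.002,0,0,0,0,0,0.01],[0,0,0,0,0,0,0.01]]'
python3 -m pendant '[[-0.01,0,0,0,0,0,0.01],[-0.015,0,0,0,0,0,0.01],[0,0,-0.04,0,0,0,0],[0,0,-0.045,0,0,0,0],[0,0,-0.045,0,0,0,0],[0,0,-0.045,0,0,0,0],[0,0,0,0,0,0,0],[0,0,0,0,0,0,0]]'
python3 -c "
from h import *
v=snap('wrist','w5');snap('top','t5');s=arm.read_state();print(s['position'],s['contact_force'],R.from_quat(s['ee_rot']).as_matrix().round(3),s['gripper_width'])"
```

```text
clock: 6.2
position: [446.4, -21.8, 41.7]
ee_rot: [0.733, -0.681, -0.0, 0.0]
contact_force: [-0.1, -1.5, 0.9]
gripper_width: 10.0
grasp_force: 0.0
clock: 7.0
position: [444.6, 4.3, 217.4]
ee_rot: [0.733, -0.68, 0.0, -0.001]
contact_force: [0.6, -1.1, -0.7]
gripper_width: 0.1
grasp_force: 0.0
[443.64980638   3.74015445 215.44987897] [ 0.16221714 -0.61907716  1.17395667] [[ 0.074 -0.997 -0.003]
 [-0.997 -0.074 -0.   ]
 [ 0.     0.003 -1.   ]] 0.15383524227656958
```

View pics/w5.png

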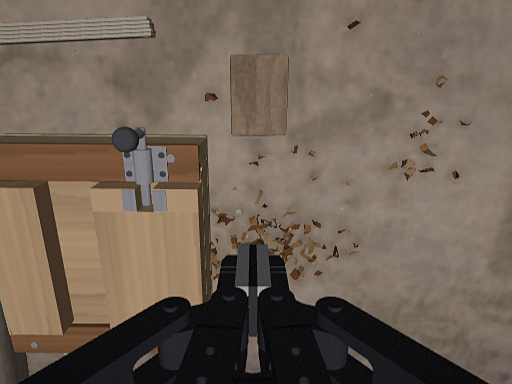

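```bash
python3 - <<'E'
from h import *
w=load('w1');x=load('w5')
print('knob',tri(w,(195,28),x,(125,139)))
print('offcut +y face',plane(x,232,135,58),plane(x,287,135,58))
print('lid right edge',plane(x,200,186,71),plane(x,110,184,71))
print('groove front top',plane(x,92,230,71),plane(x,92,190,71),'back top',plane(x,55,270,71))
c,s=np.cos(np.radians(4.1)),np.sin(np.radians(4.1))
for n,p in(('knob',(-54,-115)),('groove',(13,0)),('lidedge',(-147,-82))):print(n,582.5+c*p[0]-s*p[1],90+s*p[0]+c*p[1])
E
```

```text
knob (array([537.36456823, -30.15408235,  97.36527775]), np.float64(0.011924455216841646))
offcut +y face [464.73781831 -32.54099882  58.        ] [420.14371281 -35.90006755  58.        ]
lid right edge [487.73019735   8.69206103  71.        ] [560.68545124  12.50189712  71.        ]
groove front top [578.26603689  54.74406301  71.        ] [575.64985025  18.76164539  71.        ] back top [613.82007856  96.24698365  71.        ]
knob 536.8604038199879 -28.566552031023605
groove 595.4667301781022 90.92946677632492
lidedge 441.7389953444315 -2.3002685172422446
```

Offcut is 30 mm outside the lid's swath. Knob measured at (537.4,−30.2,97.4), matching the box fit. Approach the knob's inner side with tips at z ≈ 86.

```bash
python3 -m pendant '[[0.001,-0.031,0,0,0,0,0],[0.001,-0.031,0,0,0,0,0],[0.001,-0.031,0,0,0,0,0],[0,0,0,0,0,0,0],[0,0,0.04,0,0,0,0],[0,0,0.04,0,0,0,0],[0,0,0.015,0,0,0,0],[0,0,0.009,0,0,0,0],[0,0,0,0,0,0,0],[0,0,0,0,0,0,0]]'
python3 -c "
from h import *
s=arm.read_state();print(s['position'],s['contact_force'])"
```

```text
clock: 8.1
position: [538.0, 7.5, 113.1]
ee_rot: [0.733, -0.68, 0.0, -0.0]
contact_force: [0.9, 0.1, -0.4]
gripper_width: 0.0
grasp_force: 0.0
[537.98720886   7.51786217 113.13213475] [ 0.86789658  0.11803868 -0.40401138]
```

```bash
python3 -m pendant '[[0.005,0.001,0.004,0,0,0,0],[0.006,0,0,0,0,0,0],[0.005,0,0,0,0,0,0],[0.004,0,0,0,0,0,0],[0.004,0,0,0,0,0,0],[0.004,0,0,0,0,0,0],[0.004,0,0,0,0,0,0],[0.004,0,0,0,0,0,0]]'
python3 -c "
from h import *
s=arm.read_state();print(s['position'],s['contact_force'])"
```

```text
clock: 8.9
position: [539.5, -28.8, 108.9]
ee_rot: [0.733, -0.681, 0.0, -0.0]
contact_force: [-1.2, 0.8, 1.5]
gripper_width: 0.1
grasp_force: 1.1
[539.49515315 -28.79180149 108.85513487] [-1.19912973  0.77494405  1.51728453]
```

```bash
python3 -m pendant '[[0.003,0,0,0,0,0,0],[0.002,0,0,0,0,0,0],[0.002,0,0,0,0,0,0],[0,0,0,0,0,0,0]]'; python3 -m pendant '[[0.001,0,0,0,0,0,0],[0.001,0,0,0,0,0,0]]'
python3 -m pendant '[[0.001,0,0,0,0,0,0],[0,0,0,0,0,0,0]]'
python3 -c "
from h import *
v=snap('wrist','w6')"
```

```text
clock: 9.3
position: [540.0, -35.0, 108.7]
ee_rot: [0.733, -0.681, -0.0, -0.001]
contact_force: [-1.3, 4.7, 2.5]
gripper_width: -0.2
grasp_force: 2.8
clock: 9.5
position: [540.1, -35.5, 108.7]
ee_rot: [0.732, -0.681, -0.001, -0.001]
contact_force: [-3.2, 14.6, 2.9]
gripper_width: 0.3
grasp_force: 7.5
clock: 9.7
position: [540.1, -35.6, 108.7]
ee_rot: [0.733, -0.681, -0.001, -0.002]
contact_force: [-2.6, 16.1, 3.5]
gripper_width: -0.0
grasp_force: 8.0
```

View pics/w6.png

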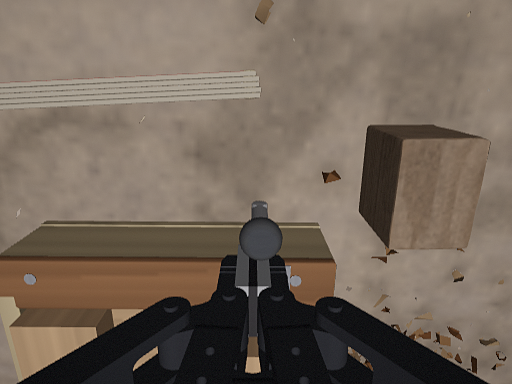

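Force rose sharply at the predicted end of travel (knob at (261,238), moved out past the rail): the bolt is fully back. Back off and go above the groove.

```bash
python3 -m pendant '[[-0.01,0,0,0,0,0,0],[-0.015,0,0,0,0,0,0],[0,0,-0.03,0,0,0,0],[0,0,-0.02,0,0,0,0],[-0.0323,-0.022,0,0,0,0,0],[-0.0323,-0.022,0,0,0,0,0],[-0.0323,-0.022,0,0,0,0,0],[0,0,0,0,0,0,0],[0,0,0.03,0,0,0,0],[0,0,0.02,0,0,0,0],[0,0,0,0,0,0,0],[0,0,0,0,0,0,0]]'
python3 -c "
from h import *
v=snap('wrist','w7');s=arm.read_state();print(s['position'],s['contact_force'])"
```

```text
clock: 10.95
position: [596.8, 87.5, 108.8]
ee_rot: [0.733, -0.68, 0.0, 0.001]
contact_force: [-0.6, 0.3, 0.4]
gripper_width: 0.0
grasp_force: 0.0
[597.43561514  87.74211694 109.6392398 ] [-0.75596959 -0.23739302 -0.30000209]
```

View pics/w7.png

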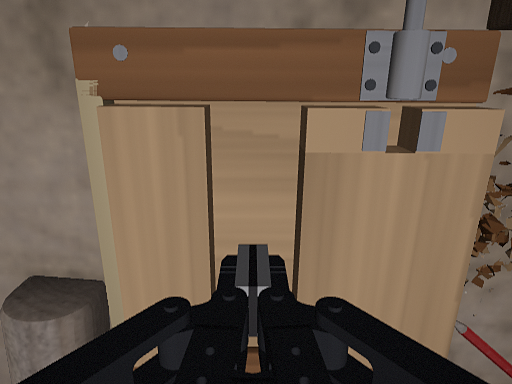

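The bolt is out of the notch (its end in the barrel at about (405,95)) and the fingertips sit centred over the groove (columns 212–300). Go down and draw.

```bash
python3 -m pendant '[[0,0,0.012,0,0,0,0],[0,0,0.01,0,0,0,0],[0,0,0.005,0,0,0,0],[0,0,0,0,0,0,0]]'
python3 -m pendant '[[0,0.004,0,0,0,0,0],[0,0.005,0,0,0,0,0],[0,0.006,0,0,0,0,0],[0,0.008,0,0,0,0,0],[0,0.01,0,0,0,0,0],[0,0.01,0,0,0,0,0],[0,0.01,0,0,0,0,0],[0,0.01,0,0,0,0,0],[0,0.01,0,0,0,0,0],[0,0.008,0,0,0,0,0],[0,0,0,0,0,0,0]]'
```

```text
clock: 11.4
position: [596.3, 87.5, 80.5]
ee_rot: [0.733, -0.681, -0.001, 0.001]
contact_force: [-0.9, 0.5, -0.2]
gripper_width: -0.2
grasp_force: 0.0
clock: 12.5
position: [514.0, 81.2, 81.6]
ee_rot: [0.733, -0.681, -0.001, 0.002]
contact_force: [0.3, 0.3, 0.3]
gripper_width: 0.1
grasp_force: 0.2
```

```bash
python3 -m pendant '[[0,0.007,0,0,0,0,0],[0,0.006,0,0,0,0,0],[0,0.005,0,0,0,0,0],[0,0.004,0,0,0,0,0]]'
python3 -m pendant '[[0,0.003,0,0,0,0,0],[0,0.002,0,0,0,0,0]]'
python3 -m pendant '[[0,0.002,0,0,0,0,0],[0,0,0,0,0,0,0]]'
```

```text
clock: 12.9
position: [493.7, 79.9, 81.6]
ee_rot: [0.733, -0.681, -0.0, 0.0]
contact_force: [4.3, -1.1, 0.5]
gripper_width: -0.2
grasp_force: 1.7
clock: 13.1
position: [488.8, 79.6, 81.6]
ee_rot: [0.733, -0.681, -0.0, 0.0]
contact_force: [2.8, -1.6, -0.4]
gripper_width: 0.1
grasp_force: 1.6
clock: 13.3
position: [486.8, 79.5, 81.6]
ee_rot: [0.733, -0.681, -0.0, 0.0]
contact_force: [2.4, -1.5, 0.3]
gripper_width: 0.0
grasp_force: 1.3
```

```bash
python3 -m pendant '[[0,0.002,0,0,0,0,0],[0,0.001,0,0,0,0,0]]'
python3 -m pendant '[[0,0.001,0,0,0,0,0],[0,0.001,0,0,0,0,0]]'
python3 -m pendant '[[0,0.001,0,0,0,0,0],[0,0,0,0,0,0,0]]'
```

```text
clock: 13.5
position: [486.5, 80.0, 82.0]
ee_rot: [0.733, -0.68, 0.001, -0.002]
contact_force: [9.5, -4.3, -5.0]
gripper_width: -0.2
grasp_force: 4.8
clock: 13.7
position: [486.3, 80.4, 82.3]
ee_rot: [0.733, -0.68, 0.002, -0.004]
contact_force: [13.6, -5.3, -7.7]
gripper_width: 0.2
grasp_force: 6.6
clock: 13.9
position: [486.2, 80.7, 82.5]
ee_rot: [0.733, -0.68, 0.003, -0.005]
contact_force: [15.1, -3.7, -8.3]
gripper_width: -0.2
grasp_force: 6.9
```

At the stop, as predicted (about x = 487). I ease off the lip, rise clear and check.

```bash
python3 -m pendant '[[0,-0.006,0,0,0,0,0],[0,-0.006,0,0,0,0,0],[0,0,0,0,0,0,0],[0,0,-0.02,0,0,0,0],[0,0,-0.04,0,0,0,0],[0,0,-0.045,0,0,0,0],[0,0,-0.045,0,0,0,0],[-0.045,0,-0.02,0,0,0,0],[-0.045,0,-0.02,0,0,0,0],[-0.03,0,0,0,0,0,0],[0,0,0,0,0,0,0],[0,0,0,0,0,0,0]]'
python3 -c "
from h import *
v=snap('wrist','w8');snap('top','t8');s=arm.read_state();print(s['position'],s['contact_force'])"
```

```text
clock: 15.1
position: [483.2, 200.1, 271.0]
ee_rot: [0.733, -0.68, -0.001, 0.001]
contact_force: [0.3, -0.9, -1.0]
gripper_width: 0.1
grasp_force: 0.0
[483.70928153 199.06919288 271.04586745] [-0.60161351 -0.21284062 -0.51973407]
```

View pics/w8.png

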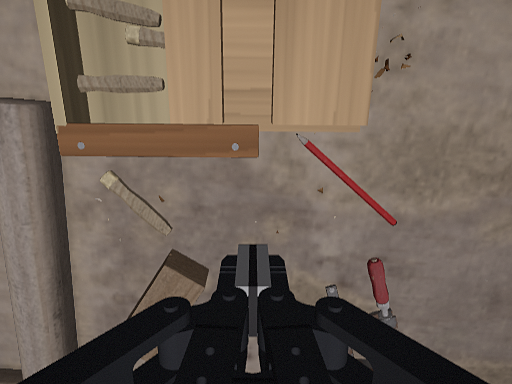

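The lid is out with the spare handles exposed; groove at columns 222–272, lid front at column ~370, pencil and loose handle untouched. A numeric check before handing in:

```bash
python3 - <<'E'
from h import *
x=load('w8');a=load('w1')
print('lid front',plane(x,368,120,71),'groove front',plane(x,272,100,71),'rail fl',plane(x,258,157,59),'pencil',plane(x,297,135,5))
x7=load('w7')
print('lid front w7(shut)',plane(x7,503,110,71))
d=cv2.absdiff(load('t0')['image'],load('t8')['image']).max(2)
n,_,st,c=cv2.connectedComponentsWithStats((d>45).astype('uint8'))
print([(s.tolist()) for s in st[1:] if s[4]>12])
E
```

```text
lid front [380.51517763 145.77157859  71.        ] groove front [470.31185426 134.75250719  71.        ] rail fl [478.27473644 190.39356969  59.        ] pencil [434.58331797 173.36279081   5.        ]
lid front w7(shut) [490.61627146  11.76398349  71.        ]
[[204, 161, 46, 7, 71], [232, 178, 5, 9, 20], [181, 198, 5, 7, 23], [183, 206, 11, 39, 106], [124, 225, 41, 38, 728], [217, 228, 23, 13, 118], [115, 239, 8, 8, 33], [179, 240, 4, 5, 15], [223, 243, 12, 4, 29], [84, 250, 78, 106, 2534], [137, 264, 8, 8, 30], [0, 299, 70, 41, 1151], [183, 348, 13, 7, 36], [0, 353, 7, 24, 118], [160, 353, 13, 12, 61], [163, 357, 25, 27, 358], [265, 360, 5, 5, 15], [273, 361, 17, 22, 166], [243, 363, 26, 10, 140], [152, 367, 10, 15, 33], [272, 375, 6, 7, 18], [229, 379, 9, 5, 27]]
```

```bash
python3 -c "
from bench import arm
print(arm.job_done())"
```

```text
the job is handed in; nothing more can be done
None
```

The job is handed in at about 15 s on the robot's clock: the offcut was pushed about 30 mm clear of the lid's path, the bolt drawn back to its stop, and the lid drawn out about 100 mm to its stop, with the pencil and loose handle seen undisturbed; the rule and the two blocks were not measured again, and the judge's verdict was not shown.

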